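# Turn the cam clear and close the pattern clamp

### The arm

A 6-joint arm with a two-finger parallel gripper is mounted at the origin on the work surface. World frame = base frame: x ahead of the robot, y to its left, z up, the work surface at z = 0. Lengths are in mm, angles in rad, forces in N, time in s.
With the tool pointing down it reaches from about 350 to 775 mm from the base axis. Payload 7.3 kg.
Tool frame: the origin (TCP) lies midway between the tips of the shut fingers; the grasp point (between the pads) lies 19 mm behind it; x points along the fingers, y is the direction in which the jaws open and shut, and the axes are right-handed (so a half turn about x gives the same grasp; the last joint's range is limited). The gripper opens to 92 mm and grips with 3 to 60 N. Pads are 19 mm wide; open, the fingers measure 130 mm over their backs; the gripper's body (75 mm by 190 mm) begins 47 mm behind the grasp point.
Start: joints at [1.137, 0.342, 1.524, -0, 1.275, -0.146], TCP at [149.003, 503.431, 226.741] pointing down, gripper open.
Joint ranges: [-2.53, 2.53], [-0.77, 2.02], [0.04, 2.7], [-1, 4.14], [0.28, 2.66], [-3.11, 3.11]. Speed limits (rad/s): [2.57, 2.57, 3.14, 3.14, 3.14, 3.14].

### API

Orientations are given as [roll, pitch, yaw] about the fixed x, y, z axes, in that order (R = Rz(yaw) Ry(pitch) Rx(roll)).
In Python, from plant import get_obs, capture, close_job gives the robot as it stands. The module is installed in compiled form; this text tells all that it offers.
- The arm moves only by the tool send_rows, never from a script. Its argument "moves" is a list of rows, each a list of 4 numbers: the shift along the tool's x, y, z in mm, then the turn about the tool's x in degrees. In form: [[tx, ty, tz, yaw], ...]. A call has 1 to 8 rows; each row shifts and turns the commanded pose from where the row before left it, along the tool's axes as they then stand; what a row does not reach is not made up. A row lasts 1/8 s, in which the tool goes at most 62.5 mm and 10.7 degrees, less where a joint would pass 70% of its speed; a pose out of reach is approached as far as the arm can. A call with a gripper value outside its range is refused whole. "hand" is the opening, from 0 (shut) to 1 (fully open), set as the call begins (left out, the last holds). The fingers move at their own pace and stop on an object; the grip force is fixed at half the most. Time passes only in rows, so rows that do not move let the fingers close. It gives the time, the measured TCP pose, the force and the opening at its end, in the units of the state.
- get_obs(): the state, without advancing time (a new reading comes with each control period).
- capture(name): name is "side" or "top"; returns a dict with "image" (384x512x3 uint8, red, green, blue), "K" (3x3 intrinsics, pixels), "dist" ([k1, k2, p1, p2, k3] as OpenCV has them; the pictures are not rectified), "position" and "attitude" of the camera in the world. Camera axes: x right, y down, z forward; pixel columns grow to the right and rows downward; lengths in mm; the calibration is good to about 2 mm. A picture is of the moment at which its call begins. There is no depth.
- close_job(): hands the job in, once; it reports no verdict.
The state is a dict: "time": time; "joint_positions": joint angles; "dq": joint speeds; "tau": joint torques, N m; "tool_pos": TCP position; "tcp_rot": TCP orientation; "contact_force": force on the tool from outside, world axes, zero at the start; "moment": the same for the moment, N m; "grip_width": finger opening in mm.
Only numpy, scipy, OpenCV 4.12 (cv2) and the standard library are available. Lean on these libraries where they do the work, as an engineer would, in place of code of your own. Each camera call takes 0.05 s, during which the arm holds its last target. There are 200 camera calls.

### The job

On the dressmaker's table, close the pattern clamp with fingertip pushes. First push the red peg round until the cam is at its low point, with the red lever pointing straight at the ruler; only then push the blue plate to slide the aluminium jaw forward until it is fully home against the ruler. Only push the jaw, never lift it, leave the cam at its low point, and leave everything else on the table where it is.

Things in the scene. Friction and masses are not known exactly. Their poses are not given: they have to be found in the camera images.
- clamp: Pattern clamp fixed to the table. Origin: on the upright cam axis, at table height; x points in the closing direction (blue plate to ruler), z up. Grey base plate 12 mm thick, x = -91 to +164 mm, 160 mm wide. Guide rails along x: inner faces at y = +-61.5 mm, 12 mm wide, tops 24 mm up. Green ruler on edge across the base: near face at x = +121 mm, 6 mm thick, 200 mm wide, top 64 mm up.
- cam (a joint): Cam angle, rad. 0 = low point: red lever points along the clamp's +x, straight at the ruler. Positive is counter-clockwise from above; pi would be the high point. Starts at 1.6 to 2.3 (lever to the left, +y, or back left), so turn it clockwise. Stops at -1.2 and +2.8: it can be turned past the low point. Dry friction, about 2 N at the peg; it stays where left.
- cam_disc (a point): Centre of the brass eccentric disc of the cam (radius 26 mm, 13 to 29 mm above the table), 14 mm from the cam axis, on the lever's side. It lies inside the jaw's window, whose near edge runs into the disc if the jaw is pushed forward with the cam off its low point; at the low point that edge stays 3 mm clear of the disc when the jaw is home.
- peg (a point): Red upright round peg at the end of the cam's red lever, 12 mm in diameter, 45 mm from the cam axis. The point is on its centre line, 64 mm above the table; the peg stands free from 37 mm (top of the lever) to 84 mm above the table.
- push_plate (a point): Centre of the near (robot-side) face of the blue plate at the rear of the jaw; this face is pushed, along the clamp's +x. Plate 70 mm wide, 14 mm thick, from 12 to 44 mm above the table; the point is 36 mm above the table. With the jaw fully home it is at the clamp's x = -37 mm.
- jaw_face (a point): Centre of the jaw's front face, which meets the ruler, 25 mm above the table. It starts 35 to 50 mm short of the ruler; fully home it is at the clamp's x = +121 mm.
- jaw: Loose aluminium frame lying on the base plate between the rails, 1.5 mm play each side: 158 mm long, 120 mm wide, bars 16 mm thick (front 26), about 0.5 kg, slides against 3 to 6 N of friction. Origin: centre of its underside, 12 mm above the table; x as the clamp's x. Plate face 79 mm behind, jaw face 79 mm ahead. Push it only, do not lift.
- spool_blue: Loose blue thread spool, standing, 34 mm in diameter, 52 mm high, beside the clamp on its left. Origin at the centre of its underside. Leave it alone.
- pin_jar: Loose glass jar with brass cap, 42 mm in diameter, 52 mm high, beside the clamp on its right. Origin at the centre of its underside. Leave it alone.
- spool_white: Loose white thread spool, standing, 34 mm in diameter, 52 mm high. Origin at the centre of its underside. Leave it alone.
- bangle: Loose brass bangle lying flat, 68 mm across, 10 mm high. Origin at the centre of its underside. Leave it alone.
- chalk_box: Loose yellow box, 75 x 50 x 22 mm. Origin at the centre of its underside. Leave it alone.
- marker: Loose black marker lying flat, 135 x 13 x 13 mm. Origin at the centre of its underside. Leave it alone.
- ink_bottle: Loose white bottle with black cap, 36 mm in diameter, 72 mm high. Origin at the centre of its underside. Leave it alone.
Mind the look-alikes: they are no part of the job. Several things have the shape of the jaw; the one meant has the colours described above.

How it is judged (in metres and radians):
On the way, in this order (a step that is already met when the one before it is completed fails the run):
1. the cam is at its low point (within 0.35 rad) while the jaw is still drawn back (20 mm or more short of the ruler) (value of joint cam between -0.35 and 0.35 rad and x of jaw_face in the frame of clamp below 0.101 m), for 0.2 s.
2. the jaw is fully home against the ruler (within 4 mm) (x of jaw_face in the frame of clamp above 0.117 m), for 0.2 s.
At the end, for the whole second after the job is handed in: The cam stands within 0.35 rad of its low point, the jaw lies flat on its base with its face within 4 mm of the ruler, cam and jaw are at rest, and every bystander stands upright within 30 mm of where it began (value of joint cam between -0.35 and 0.35 rad and x of jaw_face in the frame of clamp above 0.117 m and z of jaw_face in the frame of clamp below 0.031 m and z of push_plate in the frame of clamp below 0.042 m and linear speed of jaw below 0.01 m/s and velocity of joint cam between -0.05 and 0.05 rad/s and distance of each of spool_blue, pin_jar, spool_white, bangle, chalk_box, marker, ink_bottle from where it was at the start of the episode below 0.03 m and angle between each of spool_blue, pin_jar, spool_white, bangle, chalk_box, marker, ink_bottle's own z axis and vertical below 0.3 rad); the robot touches nothing.
It fails at once if the jaw is pushed forward (to less than 20 mm from the ruler) while the cam is more than 0.5 rad off its low point (x of jaw_face in the frame of clamp above 0.101 m and (value of joint cam above 0.5 rad or value of joint cam below -0.5 rad)).
It fails at once if the jaw is lifted off its base (either end raised more than 8 mm) (z of jaw_face in the frame of clamp above 0.033 m or z of push_plate in the frame of clamp above 0.044 m).
It fails at once if a thing that stands beside the clamp or about the table is knocked over, lifted or moved more than 30 mm (distance of any of spool_blue, pin_jar, spool_white, bangle, chalk_box, marker, ink_bottle from where it was at the start of the episode above 0.03 m or angle between any of spool_blue, pin_jar, spool_white, bangle, chalk_box, marker, ink_bottle's own z axis and vertical above 0.3 rad).
It also fails if it takes over 54 s, if anything falls off the work surface, if the arm or the gripper's body presses on something with over 40 N, if the wrist force passes 120 N, or if a joint passes its speed limit or range.

## Working session

There is one attempt and no reset: what is moved stays moved. The work goes in short steps, Python scripts to look and compute and a tool call to move; the robot and the scene stay as the last step left them, time stands still between calls to the robot, and variables do not carry over. Pictures are saved under pics/ and viewed, about 8 in all and at most 12, crops included, and the job is handed in when it is done.

Besides the shell and the picture viewer there is one more tool, called after ">>>" in YAML: its name, and indented under it one key for each argument. send_rows: Moves the arm, as the interface text tells. Its arguments: {"type":"object","properties":{"moves":{"type":"array","items":{"type":"array","items":{"type":"number"}}},"hand":{"type":"number"}},"required":["moves"]}

```bash
mkdir -p pics
cat > h.py <<'E'
import numpy as np, cv2
from plant import get_obs, capture, close_job
def Rm(a):
    a=np.array(a,float)
    if a.shape==(3,3): return a
    if a.size==4: 
        from scipy.spatial.transform import Rotation as R; return R.from_quat(a).as_matrix()
    from scipy.spatial.transform import Rotation as R; return R.from_euler('xyz',a).as_matrix()
def plane(c,uv,z):
    p=cv2.undistortPoints(np.array(uv,float).reshape(-1,1,2),c['K'],np.array(c['dist'],float)).reshape(-1,2)
    d=np.c_[p,np.ones(len(p))]@Rm(c['attitude']).T
    o=np.array(c['position'],float)
    return o+d*((z-o[2])/d[:,2])[:,None]
def save(c,n,box=None,s=1):
    im=c['image'][...,::-1]
    if box: im=im[box[1]:box[3],box[0]:box[2]]
    cv2.imwrite('pics/'+n,cv2.resize(im,None,fx=s,fy=s,interpolation=cv2.INTER_CUBIC))
E
python3 - <<'E'
from h import *
o=get_obs();print(o['tool_pos'],o['tcp_rot'],o['time'])
for n in('top','side'):
    c=capture(n);save(c,n+'0.png',None,1.5);print(n,c['position'],c['attitude'],c['K'])
    np.save(n+'.npy',c,allow_pickle=True)
E
```

```text
[148.81526967 503.04798693 226.0624272 ] [-1.71057643  1.56928275 -1.99832236] 0.0
top [ 416.08607768   12.85200439 1056.49416559] [-3.04913792 -0.02284658 -1.55746956] [[368.78256173   0.         253.00609349]
 [  0.         368.78256173 196.59176749]
 [  0.           0.           1.        ]]
side [379.09169682 684.89045284 796.73783015] [-2.37256653  0.01122838 -2.96440585] [[382.78172085   0.         258.1547856 ]
 [  0.         382.78172085 189.45651933]
 [  0.           0.           1.        ]]
```

View pics/top0.png

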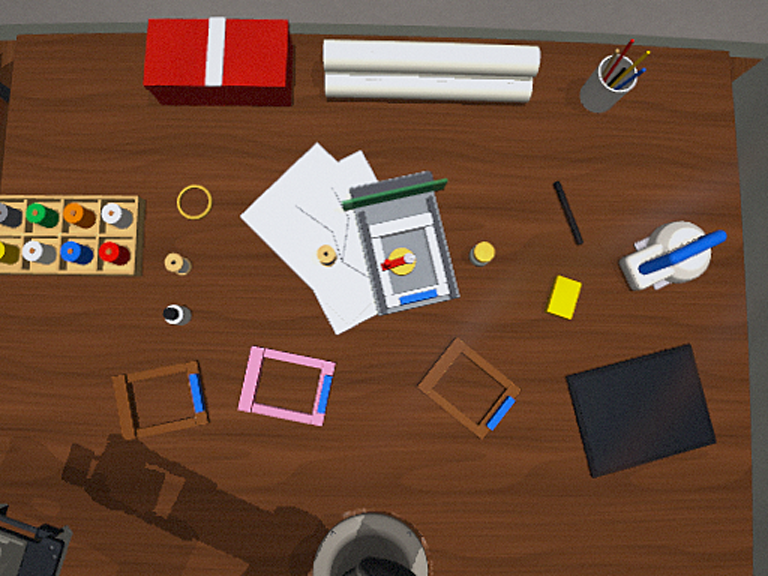

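View pics/side0.png

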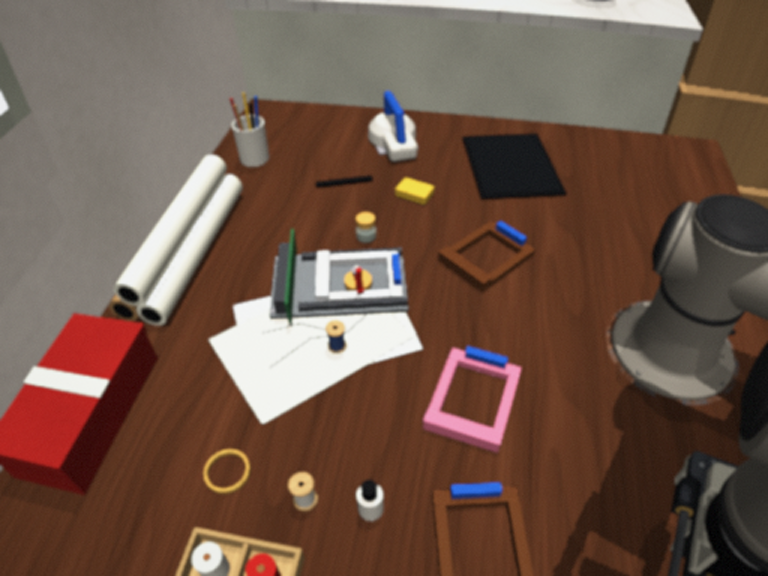

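The top view shows the clamp at about (405,250) in the 1.5x picture. Its ruler is at the far side (395,193), the blue plate at (420,297), and the red lever points left. The side view agrees. The look-alikes are pink and brown.

Run:
```python
from h import *
for n,box in(('top',(220,105,320,215)),('side',(170,145,285,225))):
    c=np.load(n+'.npy',allow_pickle=True).item()
    if n=='top': save(c,'topc.png',box,5)
    else: save(c,'sidec.png',box,6)
    hsv=cv2.cvtColor(c['image'],cv2.COLOR_RGB2HSV);H,S,V=cv2.split(hsv)
    roi=np.zeros(H.shape,bool);roi[box[1]:box[3],box[0]:box[2]]=1
    for k,m,z in(('green',(H>50)&(H<85)&(S>90)&(V>30),64),('blue',(H>100)&(H<118)&(S>150)&(V>90),44),('red',((H<6)|(H>172))&(S>150)&(V>80),37),('brass',(H>15)&(H<30)&(S>120)&(V>90),29)):
        ys,xs=np.nonzero(m&roi)
        if len(xs)<4: print(n,k,len(xs));continue
        r=cv2.minAreaRect(np.c_[xs,ys].astype(np.float32));b=cv2.boxPoints(r)
        print(n,k,len(xs),'cen',xs.mean().round(1),ys.mean().round(1),'plane',z,plane(c,[[xs.mean(),ys.mean()]],z).round(1).tolist(),'\n',b.round(1).tolist(),plane(c,b,z)[:,:2].round(0).tolist())
```

```text
top green 424 cen 262.7 129.0 plane 64 [[696.0, -32.9, 64.0]] 
 [[227.8000030517578, 133.5], [296.79998779296875, 118.30000305175781], [298.20001220703125, 124.4000015258789], [229.10000610351562, 139.60000610351562]] [[681.0, 63.0], [729.0, -127.0], [711.0, -131.0], [664.0, 59.0]]
top blue 123 cen 278.5 197.4 plane 44 [[509.0, -79.6, 44.0]] 
 [[265.70001220703125, 197.89999389648438], [289.79998779296875, 192.3000030517578], [291.0, 197.1999969482422], [266.8999938964844, 202.8000030517578]] [[507.0, -44.0], [524.0, -111.0], [510.0, -114.0], [494.0, -47.0]]
top red 69 cen 261.9 175.1 plane 37 [[571.7, -33.1, 37.0]] 
 [[253.39999389648438, 174.0], [268.5, 169.6999969482422], [270.1000061035156, 175.3000030517578], [255.0, 179.60000610351562]] [[574.0, -10.0], [587.0, -52.0], [572.0, -56.0], [559.0, -14.0]]
top brass 213 cen 272.2 171.5 plane 29 [[583.5, -62.6, 29.0]] 
 [[211.39999389648438, 158.39999389648438], [296.79998779296875, 116.5999984741211], [323.29998779296875, 170.89999389648438], [237.89999389648438, 212.60000610351562]] [[618.0, 110.0], [745.0, -132.0], [588.0, -208.0],
[... 416 characters left out ...]
2], [266.6000061035156, 187.89999389648438], [262.8999938964844, 188.1999969482422]] [[521.0, -109.0], [510.0, -112.0], [494.0, -41.0], [504.0, -38.0]]
side red 42 cen 238.8 186.8 plane 37 [[572.1, -38.5, 37.0]] 
 [[236.5, 179.10000610351562], [239.89999389648438, 178.8000030517578], [241.1999969482422, 193.89999389648438], [237.8000030517578, 194.1999969482422]] [[585.0, -67.0], [576.0, -70.0], [560.0, -13.0], [569.0, -10.0]]
side brass 210 cen 239.2 171.0 plane 29 [[586.6, -109.7, 29.0]] 
 [[190.8000030517578, 152.39999389648438], [249.6999969482422, 143.0], [260.70001220703125, 212.1999969482422], [201.8000030517578, 221.5]] [[753.0, -168.0], [581.0, -242.0], [497.0, 36.0], [642.0, 93.0]]
```

Run:
```python
import cv2,numpy as np
a=cv2.imread('pics/topc.png');b=cv2.imread('pics/sidec.png')
b=cv2.resize(b,(int(b.shape[1]*.43),int(b.shape[0]*.43)))
o=np.zeros((550,800,3),np.uint8);o[:550,:500]=a;o[:b.shape[0],500:500+b.shape[1]]=b[:, :300];cv2.imwrite('pics/c1.png',o)
```

```text
(no output)
```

View pics/c1.png

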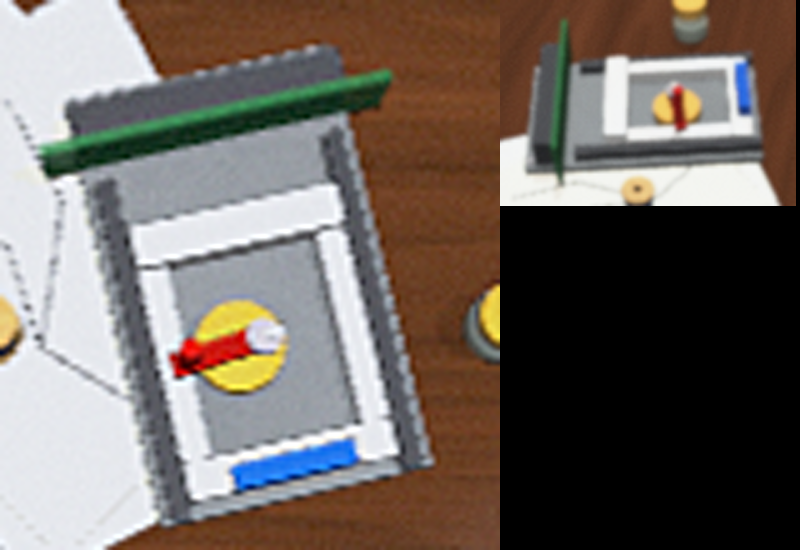

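The enlarged crop shows the hub at (265,335) and the lever end and peg near (185,355). The disc centre is at (240,345). The clamp yaw comes out at about 0.245 rad and the jaw sits about 45 mm short of the ruler. Next I work out the cam angle and the move.

```bash
cat >> h.py <<'E'
YAW=0.245; O=np.array([581.5,-61.]); ex=np.array([np.cos(YAW),np.sin(YAW)]); ey=np.array([-ex[1],ex[0]])
def cl(p): d=np.array(p)[...,:2]-O; return np.stack([d@ex,d@ey],-1)
def wo(x,y): return O+x*ex+y*ey
E
python3 - <<'E'
from h import *
c=np.load('top.npy',allow_pickle=True).item()
f=lambda x,y:[220+x/5-.4,105+y/5-.4]
for n,p,z in(('disc',f(240,345),29),('hub',f(265,335),37),('hub84',f(265,335),60),('levend',f(176,366),37),('pegtop',f(188,350),84),('spoolb',[216.7,170],52),('jar',[322,168],52)):
    w=plane(c,[p],z)[0];print(n,w.round(1),cl(w).round(1))
o=get_obs();R=Rm(o['tcp_rot']);print(R.round(3))
n=np.array([np.cos(YAW-np.pi/4),np.sin(YAW-np.pi/4)]);print('n',n)
for s in(1,-1):
    a=np.arctan2(s*n[1],s*n[0])-np.arctan2(R[1,2],R[0,2]);print('world yaw to turn tool z to n',np.degrees(a))
print(o['tool_pos'],wo(-22,72))
E
```

```text
disc [577.4 -49.6  29. ] [-1.2 12. ]
hub [582.  -63.1  37. ] [ 0.  -2.2]
hub84 [578.3 -61.4  60. ] [-3.2  0.4]
levend [563.7 -13.5  37. ] [-5.8 50.4]
pegtop [565.6 -18.6  84. ] [-5.1 45. ]
spoolb [581.5  92.   52. ] [ 37.1 148.5]
jar [ 592.2 -199.3   52. ] [ -23.2 -136.8]
[[-0.001  0.284  0.959]
 [-0.001  0.959 -0.284]
 [-1.    -0.001 -0.   ]]
n [ 0.8575039  -0.51447746]
world yaw to turn tool z to n -14.472315505718091
world yaw to turn tool z to n 165.5276844942819
[148.85862757 503.09165941 226.11639559] [542.69292347   3.51364825]
```

>>> send_rows:
  hand: 0
  moves:
    - [0,0,0,7.25]
    - [0,0,0,7.25]
    - [0,-14,37,0]
    - [0,-14,37,0]
    - [0,-14,37,0]
    - [0,-14,37,0]
    - [0,-14,37,0]
    - [0,-14,37,0]

```text
time: 1.1
tool_pos: [296.6, 315.9, 226.5]
tcp_rot: [-2.044, 1.57, -2.584]
contact_force: [0.6, 0.4, -0.1]
grip_width: 16.5
```

>>> send_rows:
  moves:
    - [0,-14,37,0]
    - [0,-14,37,0]
    - [0,-14,37,0]
    - [0,-14,37,0]
    - [0,-14,37,0]
    - [0,-14,37,0]
    - [0,-14,37,0]
    - [0,-14,37,0]

```text
time: 2.1
tool_pos: [492.6, 67.5, 226.4]
tcp_rot: [-2.852, 1.57, 2.89]
contact_force: [0.7, 0.3, -0.4]
grip_width: 0.2
```

```bash
cat > st.py <<'E'
from h import *
import sys
o=get_obs();R=Rm(o['tcp_rot']);p=o['tool_pos']
print(o['time'],p.round(1),'clamp',cl(p).round(1),'F',np.round(o['contact_force'],1),o['grip_width'])
if len(sys.argv)>3:
    t=np.append(wo(float(sys.argv[1]),float(sys.argv[2])),float(sys.argv[3]));print('tool delta',(R.T@(t-p)).round(1))
print('y',R[:,1].round(3),'z',R[:,2].round(3))
E
python3 st.py -22 72 52
```

```text
2.1 [492.6  67.5 226.4] clamp [-55.  146.3] F [ 0.7  0.3 -0.4] 0.17367779959908455
tool delta [174.4 -29.1  76. ]
y [ 0.515  0.857 -0.   ] z [ 0.857 -0.515 -0.001]
```

>>> send_rows:
  moves:
    - [0,-14.5,38,0]
    - [0,-14.5,38,0]
    - [40,0,0,0]
    - [40,0,0,0]
    - [40,0,0,0]
    - [40,0,0,0]
    - [14,0,0,0]
    - [0,0,0,0]

```text
time: 3.1
tool_pos: [542.1, 4.7, 52.4]
tcp_rot: [-2.78, 1.569, 2.963]
contact_force: [-0.3, 0.6, -0.1]
grip_width: 0.7
```

```bash
python3 st.py -22 72 52
python3 - <<'E'
from h import *
c=capture('top');a=c['image'][105:215,210:320,::-1]
d=capture('side');b=d['image'][130:240,170:280,::-1]
cv2.imwrite('pics/p1.png',cv2.resize(np.hstack([a,b]),None,fx=3.6,fy=3.6,interpolation=cv2.INTER_CUBIC))
E
```

```text
3.1 [542.1   4.7  52.4] clamp [-22.3  73.3] F [-0.3  0.6 -0.1] 0.7343680364512648
tool delta [ 0.4 -0.8  1.1]
y [ 0.515  0.857 -0.001] z [ 0.857 -0.515 -0.001]
```

View pics/p1.png

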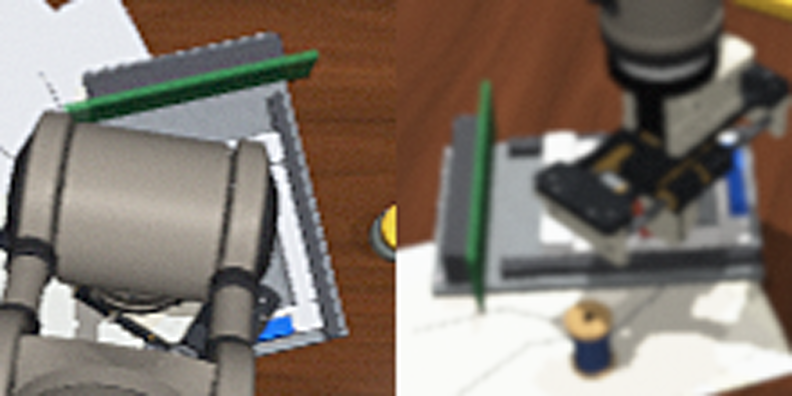

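The fingertips are behind and left of the peg, with red visible just right of the tip at about (640,215). I push along tool z.

>>> send_rows:
  moves:
    - [0,0,9,0]
    - [0,0,9,0]
    - [0,0,9,0]
    - [0,0,9,0]
    - [0,0,9,0]
    - [0,0,9,0]
    - [0,0,9,0]
    - [0,0,9,0]

```text
time: 4.2
tool_pos: [603.5, -32.9, 52.6]
tcp_rot: [-2.547, 1.568, -3.088]
contact_force: [-7.9, -1.1, 3.4]
grip_width: 0.1
```

>>> send_rows:
  moves:
    - [0,0,4,0]
    - [0,0,4,0]
    - [0,0,4,0]
    - [0,0,0,0]

```text
time: 4.7
tool_pos: [610.6, -39.6, 51.9]
tcp_rot: [-2.587, 1.561, -3.128]
contact_force: [-13.8, -1.0, 5.3]
grip_width: 0.3
```

```bash
python3 st.py
```

```text
4.7 [610.6 -39.6  51.9] clamp [33.5 13.7] F [-13.8  -1.    5.3] 0.25656522103482754
y [ 0.515  0.857 -0.005] z [ 0.857 -0.515 -0.008]
```

Run:
```python
from h import *
d=capture('side');save(d,'p2.png',(170,130,290,220),6)
```

```text
(no output)
```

View pics/p2.png

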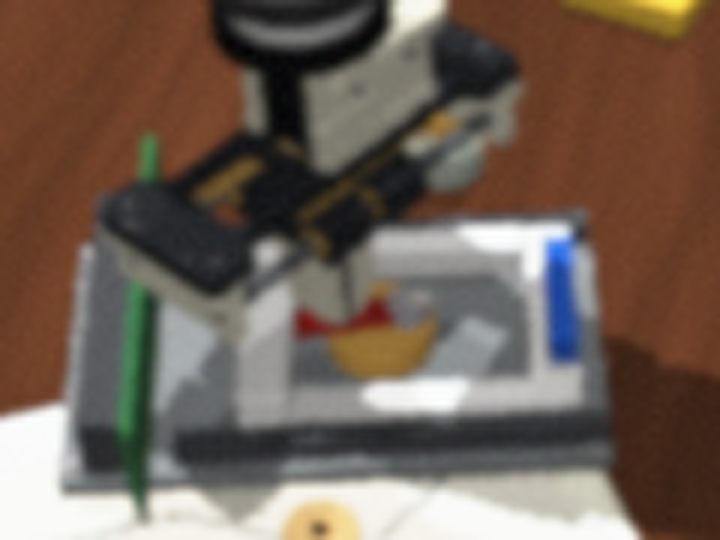

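The lever now points nearly at the ruler: hub at (415,300), end at (300,325). The geometry gives about 0.07 rad. I retract along the push direction, lift and check.

>>> send_rows:
  moves:
    - [0,0,-10,0]
    - [0,0,-20,0]
    - [0,0,-25,0]
    - [-40,0,-30,0]
    - [-40,0,-40,0]
    - [-20,0,-40,0]
    - [0,0,-40,0]
    - [0,0,0,0]

```text
time: 5.75
tool_pos: [437.5, 67.8, 153.6]
tcp_rot: [0.52, 1.569, -0.019]
contact_force: [0.7, -0.3, 0.3]
grip_width: 0.7
```

```bash
cat > lk.py <<'E'
from h import *
import sys
c=capture('top');a=c['image'][105:215,210:320,::-1]
d=capture('side');b=d['image'][130:240,170:280,::-1]
cv2.imwrite('pics/'+sys.argv[1],cv2.resize(np.hstack([a,b]),None,fx=3.6,fy=3.6,interpolation=cv2.INTER_CUBIC))
for n,c in(('top',c),('side',d)):
    H,S,V=cv2.split(cv2.cvtColor(c['image'],cv2.COLOR_RGB2HSV));roi=np.zeros(H.shape,bool);roi[130:215,215:310]=1
    for k,m,z in(('blue',(H>100)&(H<118)&(S>150)&(V>90),44),('red',((H<6)|(H>172))&(S>150)&(V>80),37)):
        ys,xs=np.nonzero(m&roi)
        if len(xs)<4: continue
        b=cv2.boxPoints(cv2.minAreaRect(np.c_[xs,ys].astype(np.float32)))
        print(n,k,len(xs),'cen',cl(plane(c,[[xs.mean(),ys.mean()]],z)).round(1).tolist(),cl(plane(c,b,z)).round(0).tolist())
E
python3 lk.py p3.png; python3 st.py
```

```text
top blue 122 cen [[-72.5, 0.8]] [[-65.0, 35.0], [-66.0, -34.0], [-80.0, -33.0], [-78.0, 35.0]]
top red 66 cen [[33.7, 2.8]] [[58.0, 12.0], [58.0, -5.0], [9.0, -4.0], [9.0, 12.0]]
side red 71 cen [[36.5, -6.3]] [[49.0, -49.0], [11.0, -46.0], [12.0, 12.0], [49.0, 9.0]]
5.85 [439.8  66.8 153.4] clamp [-106.5  158.4] F [ 0.7 -0.   0.3] 0.43039049020259823
y [0.515 0.857 0.001] z [ 0.857 -0.515  0.003]
```

View pics/p3.png

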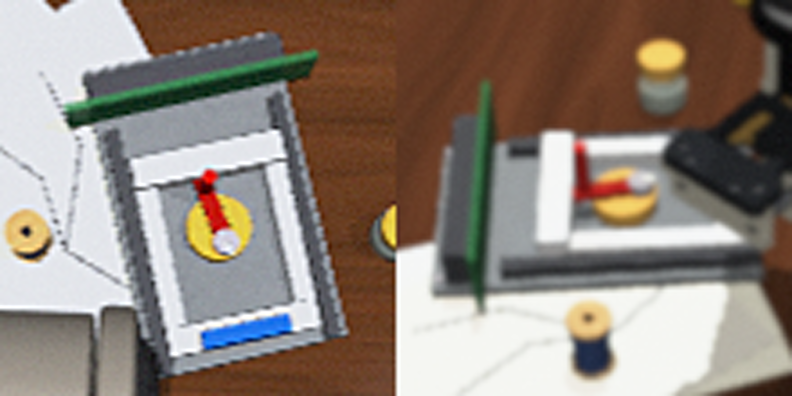

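The lever points at the ruler, within about 0.1 rad: peg base near (213,195), hub at (225,241) in the top view. The jaw is still drawn back, with the plate at clamp x ≈ -80. Next I turn the tool square to the plate and get behind it.

>>> send_rows:
  moves:
    - [0,0,0,-9]
    - [0,0,0,-9]
    - [0,0,0,-9]
    - [0,0,0,-9]
    - [0,0,0,-9]
    - [0,-40,-2,0]
    - [0,-40,-2,0]
    - [0,-40,-2,0]

```text
time: 6.85
tool_pos: [463.4, -53.2, 152.6]
tcp_rot: [-0.59, 1.569, -0.346]
contact_force: [-0.3, -0.4, -0.4]
grip_width: 0.4
```

>>> send_rows:
  moves:
    - [0,-38,-2,0]
    - [0,0,0,0]

```text
time: 7.1
tool_pos: [470.6, -91.5, 152.4]
tcp_rot: [-0.876, 1.569, -0.636]
contact_force: [-0.6, 0.1, 0.4]
grip_width: 0.3
```

```bash
python3 st.py -112 0.5 29
```

```text
7.1 [470.6 -91.5 152.4] clamp [-115.    -2.7] F [-0.6  0.1  0.4] 0.2791572027421596
tool delta [123.4   3.4   2.9]
y [-0.238  0.971 -0.001] z [0.971 0.238 0.001]
```

>>> send_rows:
  moves:
    - [40,3,0,0]
    - [40,0,0,0]
    - [30,0,0,0]
    - [13,0,0,0]
    - [0,0,0,0]
    - [0,0,10,0]
    - [0,0,10,0]
    - [0,0,0,0]

```text
time: 8.1
tool_pos: [489.3, -80.4, 30.4]
tcp_rot: [-0.51, 1.568, -0.265]
contact_force: [-1.5, -0.6, -0.1]
grip_width: 0.3
```

>>> send_rows:
  moves:
    - [0,0,6,0]
    - [0,0,6,0]
    - [0,0,6,0]
    - [0,0,6,0]
    - [0,0,6,0]
    - [0,0,6,0]
    - [0,0,6,0]
    - [0,0,0,0]

```text
time: 9.1
tool_pos: [528.4, -70.3, 29.6]
tcp_rot: [2.746, 1.57, 2.991]
contact_force: [-3.2, -0.1, 1.9]
grip_width: 0.7
```

```bash
python3 st.py -46.5 0.5 29
```

```text
9.1 [528.4 -70.3  29.6] clamp [-53.8   3.9] F [-3.2 -0.1  1.9] 0.6753835391691816
tool delta [ 0.6 -3.4  7.3]
y [-0.242  0.97   0.   ] z [ 0.97   0.242 -0.001]
```

>>> send_rows:
  moves:
    - [0,0,2,0]
    - [0,0,2,0]
    - [0,0,2,0]
    - [0,0,0,0]

```text
time: 9.6
tool_pos: [533.6, -68.9, 29.6]
tcp_rot: [2.784, 1.569, 3.028]
contact_force: [-4.5, -2.3, 2.4]
grip_width: 0.1
```

>>> send_rows:
  moves:
    - [0,0,1,0]
    - [0,0,1,0]
    - [0,0,0,0]

```text
time: 9.98
tool_pos: [533.9, -68.8, 29.6]
tcp_rot: [2.916, 1.566, -3.123]
contact_force: [-9.8, -4.4, 7.7]
grip_width: 0.5
```

>>> send_rows:
  moves:
    - [0,0,1,0]
    - [0,0,1,0]
    - [0,0,0,0]

```text
time: 10.35
tool_pos: [534.0, -68.8, 29.6]
tcp_rot: [2.948, 1.562, -3.09]
contact_force: [-17.4, -8.7, 14.4]
grip_width: 0.3
```

The jaw stopped dead as the force rose, with the tip at clamp x ≈ -48 against an expected -46.5. I back off, lift and check.

>>> send_rows:
  moves:
    - [0,0,-5,0]
    - [0,0,-15,0]
    - [0,0,-30,0]
    - [-30,0,-30,0]
    - [-40,0,-30,0]
    - [-40,0,0,0]
    - [0,0,0,0]

```text
time: 11.22
tool_pos: [433.9, -95.4, 142.7]
tcp_rot: [-0.563, 1.562, -0.319]
contact_force: [0.9, 0.7, -0.6]
grip_width: 0.2
```

```bash
python3 lk.py p4.png; python3 st.py
```

```text
top blue 119 cen [[-30.8, 0.4]] [[-24.0, 34.0], [-24.0, -34.0], [-39.0, -33.0], [-38.0, 34.0]]
top red 66 cen [[33.9, 2.6]] [[58.0, 11.0], [58.0, -5.0], [9.0, -4.0], [10.0, 13.0]]
side blue 64 cen [[-31.6, 6.5]] [[-29.0, -31.0], [-38.0, -30.0], [-34.0, 42.0], [-26.0, 41.0]]
side red 70 cen [[36.4, -6.6]] [[49.0, -49.0], [11.0, -46.0], [12.0, 12.0], [49.0, 9.0]]
11.325 [432.  -94.5 139.8] clamp [-153.1    3.8] F [-0.6  0.5 -1.3] 0.3982816824470121
y [-0.242  0.97  -0.001] z [0.97  0.242 0.002]
```

View pics/p4.png

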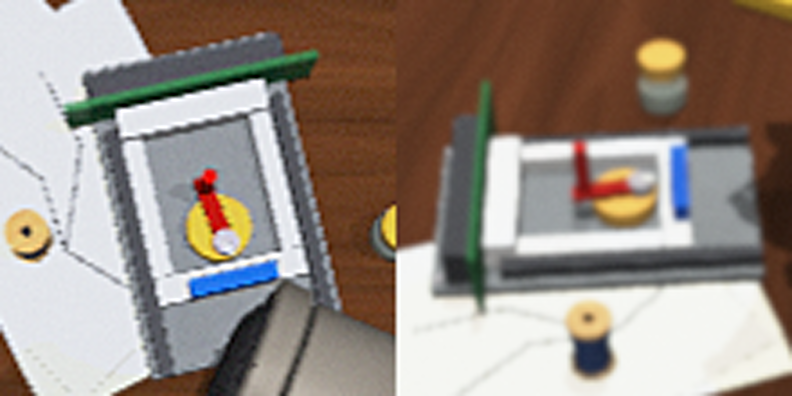

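The front bar meets the green ruler in both views: (190,105) top, (487,185) side. The lever still points at the ruler and the bystanders near the clamp are unmoved. I hand the job in.

```bash
python3 -c "
from h import *
print(close_job())"
```

```text
the job is handed in; nothing more can be done
None
```

The clamp is closed and the job is handed in at about 11.3 s on the robot's clock; no verdict was reported.

- **Cam:** I pushed the red peg round in one straight push with the shut fingertips. The last check put the lever about 0.1 rad off its low point, and pushing the jaw did not shift it. At that stage the jaw was still about 42 mm short of the ruler.
- **Jaw:** I then pushed the blue plate until the jaw stopped hard, with about 20 N on the tool. Both final pictures show the front bar against the ruler. The plate face measured at clamp x ≈ -38 mm, against a nominal -37 mm. The fingertip stop came out about 1.4 mm short of where I expected it, which is within the 2 mm calibration error.
- **Bystanders:** the blue spool and pin jar look unmoved. I did not take new pictures of the farther objects; the tool never went low near them.
- **Unexpected:** force on the tool rose to about 14 N near the end of the peg push. Peg friction was given as about 2 N. I put this down to the finger pressing nearly along the lever by then, and the cam stayed put when I backed off.

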